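Sort the loose spares into their trays

ROBOT

A 7-joint arm with a two-finger parallel gripper is mounted at the origin on a cart in front of the work surface, level with it; the furniture and walls round the work are solid. World frame = base frame: x ahead of the robot, y to its left, z up, the work surface at z = 0. Lengths are in m, angles in rad, forces in N, time in s.
With the tool pointing down it reaches from about 0.4 to 0.875 m from the base axis. Payload 4.4 kg.
Tool frame: the origin (TCP) lies midway between the tips of the shut fingers; the grasp point (between the pads) lies 19 mm behind it; z points along the fingers, y is the line along which they close (so a half turn about z gives the same grasp; the last joint's range is limited). The gripper opens to 85 mm and grips with 20 to 120 N. Pads are 22 mm wide; open, the fingers measure 114 mm over their backs; the gripper's body (76 mm by 85 mm) begins 54 mm behind the grasp point. The pads swing forward as they close: fully open they stand 13 mm farther back than shut.
Start: joints at [-1.172, 0.628, 0.038, 1.517, -0.027, 0.996, -0.02], TCP at [0.291, 0.581, 0.231] pointing down, gripper open.
Joint ranges: [-3.06, 3.06], [-0.37, 2.12], [-1.25, 1.32], [0.18, 2.47], [-1.1, 4.24], [0.23, 1.98], [-2.94, 2.94]. Speed limits (rad/s): [2.57, 2.57, 3.14, 3.14, 3.14, 3.14, 3.14].

INTERFACE

Orientations are given as a rotation vector (axis times angle).
In Python, from workcell import env gives the robot as it stands.
- The arm moves only by the tool handwheel, called after "Emit:" as name(argument=value, ...), one argument or row to a line, values as JSON. Schema: {"type":"object","properties":{"motion":{"type":"object","properties":{"offsets":{"type":"array","items":{"type":"array","items":{"type":"number"},"minItems":6,"maxItems":6},"minItems":1,"maxItems":12}},"additionalProperties":false,"required":["offsets"]},"finger_gap":{"type":"number"},"grip_force":{"type":"number"},"only":{"type":"string"},"quiet":{"type":"boolean"},"lines":{"type":"string"}},"required":["motion"],"additionalProperties":false}. motion is an object whose key "offsets" holds a list of rows, 1 to 12 of them, each of 6 numbers: dx, dy, dz in normalised numbers (1 is 80 cm), then a rotation vector rx, ry, rz in shares of 180 degrees (1.0 is 180 degrees); each row is the pose to reach, as a shift and turn from the pose commanded when the call began, along the tool's axes at that moment; what a row does not reach only later rows make up. A row lasts 1/10 s, in which the tool goes at most 0.05 m and 0.15 rad, less where a joint would pass 70% of its speed; a pose out of reach is approached as far as the arm can. finger_gap is the finger opening in m, set as the call begins (left out keeps the last). The fingers move at their own pace and stop on an object; grip_force is the grip in N (left out, the last holds). Time passes only in rows, so rows that do not move let the fingers close. The tool returns the time, the measured TCP pose, the force, the opening and the grip force at its end. only (a regular expression) keeps the lines of the reply that match it, lines (a string "A,B") keeps lines A to B, and quiet returns only ok. No shift or turn number may pass 1 either way. Input that does not fit is refused with a message, and nothing moves.
- env.state(): the state, without advancing time (a new reading comes with each control period).
- env.read_camera(name): name is "scene" or "top" or "wrist"; returns a dict with "image" (480x640x3 uint8, red, green, blue), "K" (3x3 intrinsics, pixels), "D" ([k1, k2, p1, p2, k3] as OpenCV has them; the pictures are not rectified), "R" (3x3) and "t" (3): a world point X has camera coordinates R X + t. Camera axes: x right, y down, z forward; pixel columns grow to the right and rows downward; lengths in m; the calibration is good to about 2 mm. A picture is of the moment at which its call begins. There is no depth.
- env.sign_off(): hands the job in; it is judged then, once.
Trained networks look in the newest picture that a camera, given by its name, has taken for a name from the list of things; names that differ only in an ending like _2 or _b are one class to them, and where a whole thing is asked for, a point or a joint stands for the part that bears it (a point fixed in the world has none). Each returns a list of dicts, best first, with "confidence" (0 to 1); they miss things now and then, are a little off and sometimes report something else, mostly with a low value. They report only what shows in the picture. A call takes as long as a camera call. They do not tell look-alikes from the thing itself.
- env.trace(camera, thing): "mask" (480x640 bool, what is visible of it) and "extent" ([left, top, right, bottom] in pixels, round what is visible of it).
The state is a dict: "t": time; "qpos": joint angles; "dq": joint speeds; "joint_torque": joint torques, N m; "ee_pos": TCP position; "orientation": TCP orientation; "wrist_force": force on the tool from outside, world axes, zero at the start; "torque": the same for the moment, N m; "width": finger opening in m; "gripper_force": force on a finger pad.
Only numpy, scipy, OpenCV 4.12 (cv2) and the standard library are available. Lean on these libraries where they do the work, as an engineer would, in place of code of your own. Each camera call takes 0.05 s, during which the arm holds its last target. There are 200 camera calls.

TASK

Sort the loose spares on the desk into the three grey trays: the phone battery into the undivided tray with the cork mat, the USB stick into the small square tray, and the two wall chargers into the tray with two compartments, one charger in each. Everything should end up lying flat on its tray's floor, set down and not dropped. Leave the screwdriver, the mouse and the roll of tape where they are.

Things in the scene. Friction and masses are not known exactly. Their poses are not given: they have to be found in the camera images.
- charger_1: White wall charger, a block with two metal prongs at one end, 66 (with prongs) x 40 x 28 mm high, lying flat; two alike, either goes in either compartment. Origin: underside, middle of the whole length; x towards the prongs, y across the 40 mm width, z up. Block x -32 to +14 mm (grip across y at x = -9 mm); prongs x +14 to +33, 14 mm up. About 40 g.
- charger_2: White wall charger, a block with two metal prongs at one end, 66 (with prongs) x 40 x 28 mm high, lying flat; two alike, either goes in either compartment. Origin: underside, middle of the whole length; x towards the prongs, y across the 40 mm width, z up. Block x -32 to +14 mm (grip across y at x = -9 mm); prongs x +14 to +33, 14 mm up. About 40 g.
- battery: Black flat phone battery with a short gold connector tail at one end, 107 long (with tail) x 38 wide x 8 mm thick, lying flat. Origin: under the middle of the whole length, on the underside; x along the length towards the tail, y across the 38 mm width, z up. The stiff block spans x -54 to +36 mm (grip it across y at x = -9 mm). 45 g.
- stick: Orange USB stick with a metal plug at one end, 54 long x 18 wide x 8 mm thick, lying flat. Origin: under the middle of the length, on the underside; x along the length towards the plug, y across the width, z up. The orange body spans x -27 to +13 mm (grip it across y at x = -7 mm). About 10 g.
- charger_tray: Tray with two compartments. Grey plastic, open on top, fixed to the desk; walls 3 mm thick, 13 mm high; white blank label on its -x side. Origin: centre of the underside; z up. 90 mm along x, 141 mm along y. A 3 mm wall (11.5 mm high) at y = 0 parts it into two compartments, each 84 (x) by 66 (y) mm inside, centred at x = 0, y = +34.5 and -34.5 mm. Inner floor 3 mm above the origin.
- battery_tray: Larger undivided tray with a thin brown cork mat on its floor, for batteries. Grey plastic, open on top, fixed to the desk; walls 3 mm thick, 13 mm high; white blank label on its -x side. Origin: centre of the underside; z up. 108 mm along x, 132 mm along y; inside 102 by 126 mm. The mat's top is 4 mm above the origin.
- stick_tray: Small square undivided tray without a mat, for USB sticks. Grey plastic, open on top, fixed to the desk; walls 3 mm thick, 13 mm high; white blank label on its -x side. Origin: centre of the underside; z up. 92 by 92 mm; inside 86 by 86 mm. Inner floor 3 mm above the origin.
- screwdriver: Small precision screwdriver with a red handle, 134 mm long (y), 14 mm thick, lying near the front edge of the desk. Origin: middle of the underside. Bystander: leave it where it is.
- mouse: Black computer mouse, 134 (x) x 72 (y) x 43 mm, beyond the work. Origin: middle of the underside. Bystander: leave it where it is.
- tape: Roll of beige tape lying flat, 81 mm across, 19 mm high, beyond the work. Origin: middle of the underside. Bystander: leave it where it is.
Mind the look-alikes: they are no part of the job. What is shaped like the stick but turquoise is not meant.

How it is judged:
At the end, for the whole second after the job is handed in: Battery in the matted tray, USB stick in the square tray, one charger in each compartment: each inside the walls, within 4 mm of floor height, tilted under 0.12 rad, at rest (under 0.02 m/s). Screwdriver, mouse and tape within 30 mm of their starts (x of battery in the frame of battery_tray between -0.05 and 0.05 m and y of battery in the frame of battery_tray between -0.062 and 0.062 m and z of battery in the frame of battery_tray between 0.001 and 0.008 m and angle between each of battery, stick's own z axis and vertical below 0.12 rad and linear speed of each of battery, stick below 0.02 m/s and angular speed of each of battery, stick below 0.2 rad/s and x of stick in the frame of stick_tray between -0.042 and 0.042 m and y of stick in the frame of stick_tray between -0.042 and 0.042 m and z of stick in the frame of stick_tray between 0 and 0.007 m and ((x of charger_1 in the frame of charger_tray between -0.04 and 0.04 m and y of charger_1 in the frame of charger_tray between 0.004 and 0.068 m and z of charger_1 in the frame of charger_tray between 0 and 0.007 m and angle between each of charger_1, charger_2's own z axis and vertical below 0.12 rad and linear speed of each of charger_1, charger_2 below 0.02 m/s and angular speed of each of charger_1, charger_2 below 0.2 rad/s and x of charger_2 in the frame of charger_tray between -0.04 and 0.04 m and y of charger_2 in the frame of charger_tray between -0.068 and -0.004 m and z of charger_2 in the frame of charger_tray between 0 and 0.007 m) or (x of charger_1 in the frame of charger_tray between -0.04 and 0.04 m and y of charger_1 in the frame of charger_tray between -0.068 and -0.004 m and z of charger_1 in the frame of charger_tray between 0 and 0.007 m and angle between each of charger_1, charger_2's own z axis and vertical below 0.12 rad and linear speed of each of charger_1, charger_2 below 0.02 m/s and angular speed of each of charger_1, charger_2 below 0.2 rad/s and x of charger_2 in the frame of charger_tray between -0.04 and 0.04 m and y of charger_2 in the frame of charger_tray between 0.004 and 0.068 m and z of charger_2 in the frame of charger_tray between 0 and 0.007 m)) and distance of each of screwdriver, mouse, tape from where it was at the start of the episode below 0.03 m); the robot touches nothing.
It fails at once if a spare is let go in the air, more than 50 mm above the desk ((height (world z) of charger_1 above 0.05 m and contact force between the fingers and charger_1 below 0.01 N) or (height (world z) of charger_2 above 0.05 m and contact force between the fingers and charger_2 below 0.01 N) or (height (world z) of battery above 0.05 m and contact force between the fingers and battery below 0.01 N) or (height (world z) of stick above 0.05 m and contact force between the fingers and stick below 0.01 N)).
It fails at once if the screwdriver, mouse or tape is pushed more than 30 mm from its place (distance of any of screwdriver, mouse, tape from where it was at the start of the episode above 0.03 m).
It also fails if it takes over 96 s, if anything falls off the work surface, if the arm or the gripper's body presses on something with over 40 N, if the wrist force passes 120 N, or if a joint passes its speed limit or range.

## Working session

There is one attempt and no reset: what is moved stays moved. The work goes in short steps, Python scripts to look and compute and a tool call to move; the robot and the scene stay as the last step left them, time stands still between calls to the robot, and variables do not carry over. Pictures are saved under pics/ and viewed, at most 14 in all, crops included, and the job is handed in when it is done.

```bash
mkdir -p pics; ls; python3 - <<'E'
from workcell import env
import cv2
for n in("scene","top"):
    c=env.read_camera(n); cv2.imwrite(f"pics/{n}0.png",c["image"][:,:,::-1])
    print(n,c["K"].tolist(),c["D"],(-c["R"].T@c["t"]).round(3))
s=env.state(); print(s)
E
```

```text
pics
scene [[601.886872409519, 0.0, 321.5513027106878], [0.0, 601.886872409519, 258.9219005595182], [0.0, 0.0, 1.0]] [-0.13608779  0.          0.          0.          0.        ] [-0.378 -0.622  0.499]
top [[462.77545121217, 0.0, 327.33950074006833], [0.0, 462.77545121217, 242.00701890761707], [0.0, 0.0, 1.0]] [-0.11540018  0.          0.          0.          0.        ] [ 0.304 -0.067  0.973]
{'t': 0.1, 'qpos': array([-1.17182289,  0.62925398,  0.03844646,  1.51826763, -0.02698535,
        0.99631095, -0.019985  ]), 'dq': array([ 0.00018711, -0.00278325,  0.00121681, -0.00238338,  0.00232306,
        0.00034752, -0.00185302]), 'joint_torque': array([ 3.21410604e-03, -5.64536977e+01,  1.23059023e+00, -1.93973798e+01,
        1.12703812e-02,  5.49121265e-03,  1.86052483e-05]), 'ee_pos': array([0.29106789, 0.5805572 , 0.23048098]), 'orientation': array([-7.23393436e-01, -3.05679513e+00,  2.64240377e-03]), 'wrist_force': array([ 0.26525081,  0.40472442, -0.29870048]), 'torque': array([ 0.00092802, -0.02801204,  0.00555712]), 'gripper_force': 0.0, 'width': 0.0855552487847837}
```

View pics/top0.png

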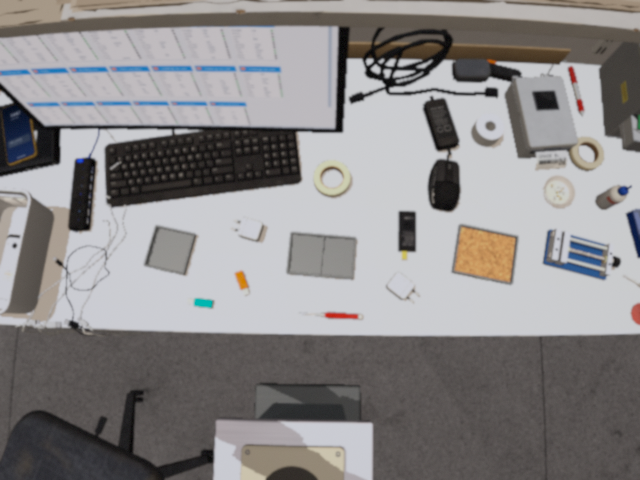

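View pics/scene0.png

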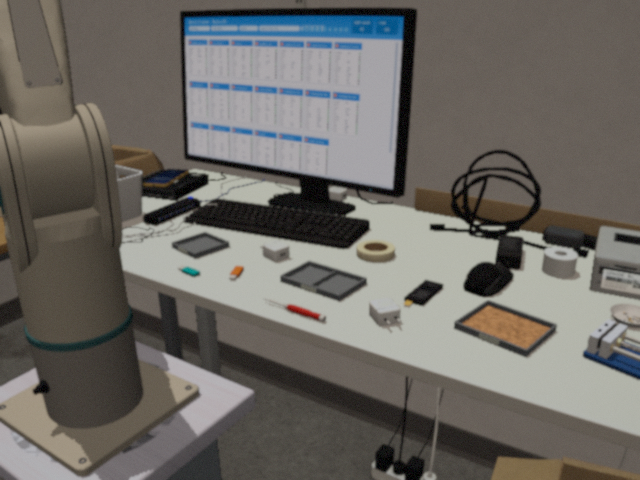

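Top view shows the orange stick at (242,281), turquoise look-alike at (204,303), chargers at (250,230) and (402,286), and battery (gold tail) at (407,231). A black phone-like thing is at (440,123). Trays: square (171,250), two-compartment (322,256), cork (486,254). Screwdriver at (335,316), mouse (445,185), tape (333,178). The scene view agrees: stick (237,272), turquoise (190,271), battery (425,292).

Could be mistaken: stick → turquoise (204,303); battery → black device (440,123), which has no gold tail; tape → ring (587,153). I choose the orange stick and the gold-tailed battery.

```bash
cat > h.py <<'E'
from workcell import env
import cv2, numpy as np
from scipy.spatial.transform import Rotation as Ro
def toworld(c,uv,z):
    p=cv2.undistortPoints(np.float64(uv).reshape(-1,1,2),c["K"],np.array(c["D"]))[:,0]
    d=np.c_[p,np.ones(len(p))]@c["R"]; o=-c["R"].T@c["t"]
    return (o+d*((z-o[2])/d[:,2])[:,None])[:,:2]
def proj(c,X):
    return cv2.projectPoints(np.float64(X).reshape(-1,1,3),cv2.Rodrigues(c["R"])[0],c["t"],c["K"],np.array(c["D"]))[0][:,0]
def rect(c,m,z):
    k=max(cv2.findContours(m.astype(np.uint8),0,1)[0],key=cv2.contourArea)
    r=cv2.minAreaRect((toworld(c,k,z)*1000).astype(np.float32)); (x,y),(w,h),a=r
    if w<h: w,h,a=h,w,a+90
    return np.round([x,y,w,h,a],1)   # mm, deg of long axis
def delta(x,y,z,yaw):
    "shift+turn in tool axes from measured pose to tool-down pose with closing axis y at yaw (world, deg, mod 180)"
    s=env.state(); R=Ro.from_rotvec(s["orientation"])
    best=min((Ro.from_matrix(np.array([[np.sin(a),np.cos(a),0],[-np.cos(a),np.sin(a),0],[0,0,-1]]).T) for a in np.radians([yaw,yaw+180])),key=lambda B:(R.inv()*B).magnitude()) if 0 else None
    out=[]
    for a in np.radians([yaw,yaw+180]):
        Y=np.array([np.cos(a),np.sin(a),0]);Z=np.array([0,0,-1.]);B=Ro.from_matrix(np.c_[np.cross(Y,Z),Y,Z])
        out.append((R.inv()*B).as_rotvec().round(3))
    print("pos",s["ee_pos"].round(4),"q7",s["qpos"].round(2),"d",R.inv().apply(np.array([x,y,z])-s["ee_pos"]).round(4),"rot",out[0],out[1])
E
python3 - <<'E'
from h import *
c=env.read_camera("top"); im=c["image"]
print(proj(c,[[0,0,0],[.5,0,0],[.291,.581,.231],[.5,.3,0]]).round())
H=dict(charger_1=.028,battery=.008,stick=.008,charger_tray=.013,battery_tray=.013,stick_tray=.013,screwdriver=.007,mouse=.02,tape=.019)
for n,z in H.items():
    for r in env.trace("top",n)[:3]:
        print(n,round(r["confidence"],2),np.round(r["extent"]),rect(c,r["mask"],z))
a=cv2.resize(im[200:330,130:290],(800,650),interpolation=2)[:600];
a=cv2.resize(im[210:320,140:280],(420,330),interpolation=2); b=cv2.resize(im[195:305,370:500],(390,330),interpolation=2)
cv2.imwrite("pics/crop1.png",np.hstack([a[:,:405],b])[:,:,::-1])
E
```

```text
[[291. 498.]
 [298. 252.]
 [-46. 338.]
 [161. 250.]]
charger_1 0.92 [384. 269. 414. 300.] [ 428.  -214.5   48.5   44.9   52.6]
charger_1 0.78 [230. 221. 267. 242.] [542.1 106.5  67.9  47.   76.7]
charger_1 0.32 [315. 161. 350. 196.] [657.8 -71.4  85.1  78.    1.3]
battery 0.97 [402. 211. 413. 263.] [ 540.7 -233.6  104.9   36.6  178.4]
stick 0.75 [233. 266. 248. 292.] [432.7 116.4  53.6  21.7  18.7]
stick 0.62 [187. 297. 211. 306.] [386.8 201.9  51.8  18.9  91.3]
charger_tray 0.7 [286. 229. 354. 282.] [491.3 -50.5 144.8  91.5  85.6]
battery_tray 0.81 [451. 226. 522. 286.] [ 499.2 -402.3  137.8  112.9   78.2]
battery_tray 0.22 [235. 220. 266. 242.] [546.8 108.8  67.2  45.6  76.4]
stick_tray 0.76 [140. 227. 196. 276.] [497.9 275.8  97.2  93.6  78.3]
screwdriver 0.6 [321. 310. 361. 320.] [367.3 -96.2  83.1  15.7  87.8]
mouse 0.79 [430. 159. 459. 212.] [ 653.6 -316.   126.3   69.   176.8]
tape 0.9 [314. 159. 352. 195.] [661.1 -71.4  81.2  78.8   0.9]
tape 0.46 [386. 270. 417. 297.] [ 428.8 -216.    47.2   43.4   49.2]
tape 0.24 [289. 230. 355. 282.] [490.5 -50.9 145.5  91.5  85. ]
```

View pics/crop1.png

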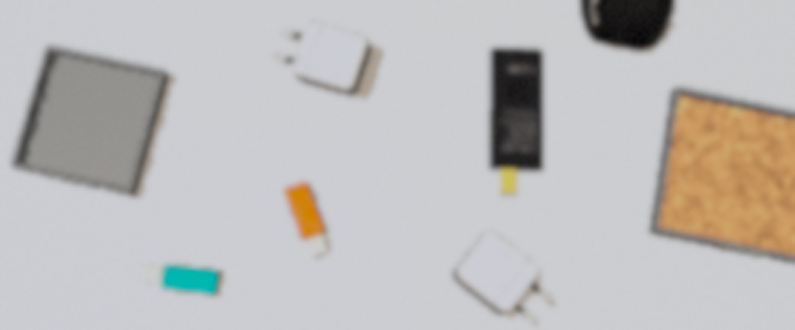

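The crop confirms the orange stick (305,215) with its plug down-right, and the battery with its gold tail at (508,180). Charger prongs are at (283,45) for the left one and (545,305) for the right one. Next I'll go above the stick and look with the wrist camera.

```bash
python3 -c "
from h import *
delta(.4396,.1185,.2,109)"
```

```text
pos [0.2913 0.5811 0.2313] q7 [-1.17  0.63  0.04  1.52 -0.03  1.   -0.02] d [-0.3399 -0.347   0.0313] rot [ 0.    -0.    -0.796] [-0.    -0.     2.345]
```

Units first: shifts go in shares of 80 cm and turns go in shares of 180 degrees. So -0.347 m / 0.8 = -0.4338, -0.34 m / 0.8 = -0.425, -0.796 rad / 3.1416 = -0.2534.

Emit:
handwheel(
  motion={"offsets": [[-0.425,-0.4338,0.0388,0,0,-0.2534],[-0.425,-0.4338,0.0388,0,0,-0.2534],[-0.425,-0.4338,0.0388,0,0,-0.2534],[-0.425,-0.4338,0.0388,0,0,-0.2534],[-0.425,-0.4338,0.0388,0,0,-0.2534],[-0.425,-0.4338,0.0388,0,0,-0.2534],[-0.425,-0.4338,0.0388,0,0,-0.2534],[-0.425,-0.4338,0.0388,0,0,-0.2534],[-0.425,-0.4338,0.0388,0,0,-0.2534],[-0.425,-0.4338,0.0388,0,0,-0.2534],[-0.425,-0.4338,0.0388,0,0,-0.2534],[-0.425,-0.4338,0.0388,0,0,-0.2534]]},
  finger_gap=0.05,
  grip_force=30,
)

```text
t: 1.8
ee_pos: [0.4401, 0.1179, 0.2005]
orientation: [-0.514, 3.099, 0.001]
wrist_force: [0.6, 1.1, -0.3]
width: 0.0502
gripper_force: 0.0
```

```bash
python3 - <<'E'
from h import *
c=env.read_camera("wrist"); cv2.imwrite("pics/w1.png",c["image"][:,:,::-1])
print((-c["R"].T@c["t"]).round(3))
for n,z in dict(stick=.008,charger_1=.028).items():
    for r in env.trace("wrist",n)[:3]:
        print(n,round(r["confidence"],2),np.round(r["extent"]),rect(c,r["mask"],z))
delta(.4396,.1185,.003,109)
E
```

```text
[0.361 0.091 0.344]
stick 0.82 [302. 166. 324. 218.] [428.4 114.6  52.6  17.6  21.3]
stick 0.59 [386. 160. 444. 198.] [386.5 202.5  54.4  17.1  83.5]
charger_1 0.56 [244. 265. 306. 320.] [539.2 109.6  63.4  50.2  74.9]
pos [0.4395 0.1202 0.2005] q7 [-0.2   0.41 -0.17  2.07  0.11  0.67  1.46] d [ 0.0005 -0.0018  0.1975] rot [0.001 0.001 0.002] [-1.000e-03  1.000e-03 -3.139e+00]
```

View pics/w1.png

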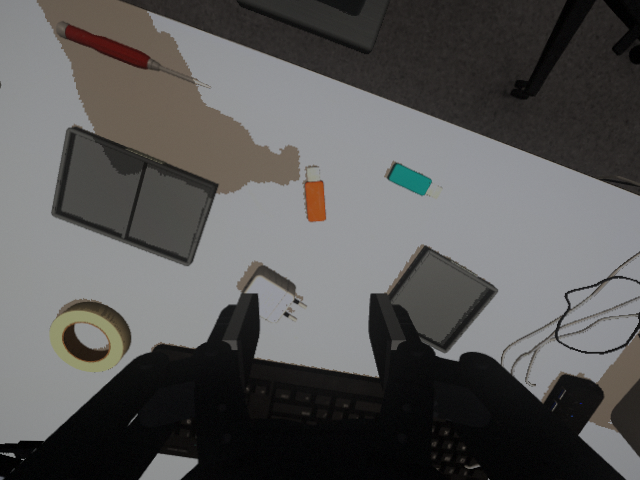

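The wrist view shows the stick at (315,195) with its plug up at (312,172), turquoise at (410,180), the chosen charger at (275,295), and the square tray at (442,297). Stick measures 52.6 x 17.6 mm, as it should. Descending.

Scaled: 0.185 m / 0.8 = 0.2313, 0.17 m / 0.8 = 0.2125, -0.035 rad / 3.1416 = -0.0111.

Emit:
handwheel(
  motion={"offsets": [[0.0044,0,0.0625,0,0,-0.0111],[0.0044,0,0.125,0,0,-0.0111],[0.0044,0,0.175,0,0,-0.0111],[0.0044,0,0.2125,0,0,-0.0111],[0.0044,0,0.2313,0,0,-0.0111],[0.0044,0,0.2313,0,0,-0.0111],[0.0044,0,0.2313,0,0,-0.0111]]},
)

```text
t: 2.65
ee_pos: [0.4358, 0.1189, 0.0145]
orientation: [0.576, -3.087, -0.002]
wrist_force: [-0.6, -0.5, -0.6]
width: 0.0502
gripper_force: 0.0
```

```bash
python3 - <<'E'
from h import *
c=env.read_camera("wrist"); cv2.imwrite("pics/w2.png",c["image"][:,:,::-1])
for r in env.trace("wrist","stick")[:3]: print(round(r["confidence"],2),np.round(r["extent"]),rect(c,r["mask"],.008))
delta(.4365,.118,.003,111)
E
```

```text
0.86 [459. 227. 570. 303.] [386.1 201.6  56.6  18.6  84.4]
0.7 [292. 229. 332. 336.] [429.  115.3  55.6  18.   23.4]
pos [0.4364 0.1185 0.0154] q7 [-0.18  0.77 -0.21  2.2   0.68  0.23  0.93] d [ 0.0001 -0.0005  0.0124] rot [0.    0.    0.001] [-1.00e-03  1.00e-03 -3.14e+00]
```

View pics/w2.png

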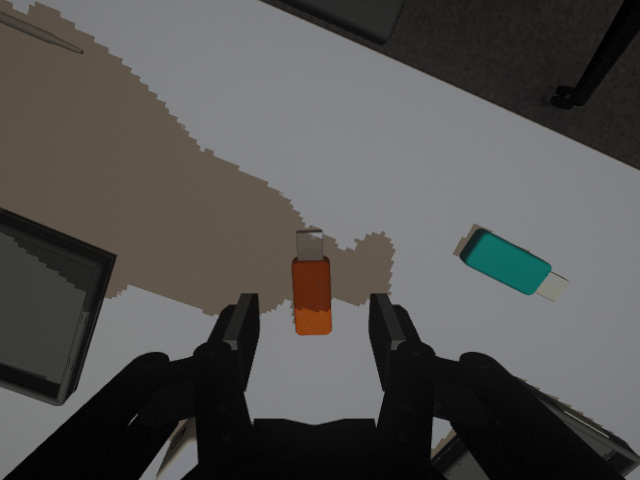

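The wrist view shows the stick body (311,297) between the fingers (250 and 380), centred. Now down, grip and lift.

Scaled: 0.012 m / 0.8 = 0.015, 0.006 m / 0.8 = 0.0075.

Emit:
handwheel(
  motion={"offsets": [[0,0,0.0075,0,0,0],[0,0,0.015,0,0,0],[0,0,0.015,0,0,0],[0,0,0.015,0,0,0]]},
)

```text
t: 3.15
ee_pos: [0.4366, 0.1177, 0.0038]
orientation: [-0.573, 3.088, 0.0]
wrist_force: [-0.3, 0.2, 0.2]
width: 0.0501
gripper_force: 0.0
```

Emit:
handwheel(
  motion={"offsets": [[0,0,0,0,0,0],[0,0,0,0,0,0],[0,0,0,0,0,0],[0,0,0,0,0,0],[0,0,0,0,0,0]]},
  finger_gap=0.0,
  grip_force=40,
)

```text
t: 3.65
ee_pos: [0.4367, 0.1175, 0.0038]
orientation: [-0.572, 3.088, 0.0]
wrist_force: [0.4, 0.6, 4.7]
width: 0.0165
gripper_force: 39.1
```

Scaled: -0.045 m / 0.8 = -0.0563, -0.02 m / 0.8 = -0.025.

Emit:
handwheel(
  motion={"offsets": [[0,0,-0.025,0,0,0],[0,0,-0.0563,0,0,0],[0,0,-0.0563,0,0,0]]},
)

```text
t: 3.95
ee_pos: [0.4378, 0.1178, 0.0504]
orientation: [-0.57, 3.085, 0.002]
wrist_force: [1.2, 0.5, 0.3]
width: 0.0162
gripper_force: 39.3
```

```bash
python3 -c "
from h import *
delta(.504,.279,.05,111)
delta(.504,.279,.05,78)"
```

```text
pos [0.4378 0.1178 0.0504] q7 [-0.05  0.71 -0.4   2.19  0.77  0.37  0.84] d [-0.1195  0.1268  0.0009] rot [ 0.     0.004 -0.001] [ 6.000e-03 -1.000e-03  3.141e+00]
pos [0.4378 0.1178 0.0504] q7 [-0.05  0.71 -0.4   2.19  0.77  0.37  0.84] d [-0.1195  0.1268  0.0009] rot [0.002 0.004 0.575] [-5.000e-03  2.000e-03 -2.567e+00]
```

Scaled: 0.127 m / 0.8 = 0.1588, -0.12 m / 0.8 = -0.15.

Emit:
handwheel(
  motion={"offsets": [[-0.0375,0.04,0,0,0,0],[-0.075,0.08,0,0,0,0],[-0.1125,0.12,0,0,0,0],[-0.1375,0.145,0,0,0,0],[-0.15,0.1588,0,0,0,0],[-0.15,0.1588,0,0,0,0],[-0.15,0.1588,0,0,0,0]]},
)

```text
t: 4.65
ee_pos: [0.5022, 0.2777, 0.0474]
orientation: [0.572, -3.087, 0.003]
wrist_force: [-0.0, -0.4, 0.2]
width: 0.0161
gripper_force: 39.3
```

```bash
python3 - <<'E'
from h import *
c=env.read_camera("wrist"); cv2.imwrite("pics/w3.png",c["image"][:,:,::-1])
for r in env.trace("wrist","stick_tray")[:2]: print(round(r["confidence"],2),np.round(r["extent"]),rect(c,r["mask"],.013))
delta(.504,.279,.0075,111)
E
```

```text
0.95 [206. 153. 431. 361.] [497.7 277.9  95.5  94.4 168.6]
pos [0.5024 0.2769 0.0477] q7 [-0.25  0.83 -0.48  1.86  0.63  0.62  0.8 ] d [-0.0024  0.0015  0.0402] rot [-0.002 -0.002 -0.001] [-3.00e-03  3.00e-03  3.14e+00]
```

View pics/w3.png

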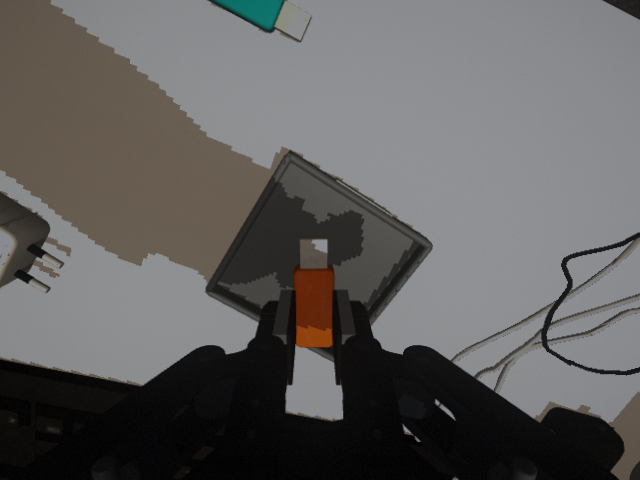

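The stick (314,305) is held level above the square tray (outline 206–431, 153–361). Lowering and releasing with a small opening.

Scaled: 0.04 m / 0.8 = 0.05, 0.037 m / 0.8 = 0.0463.

Emit:
handwheel(
  motion={"offsets": [[-0.0025,0.0013,0.025,0,0,0],[-0.0025,0.0013,0.04,0,0,0],[-0.0025,0.0013,0.0463,0,0,0],[-0.0025,0.0013,0.05,0,0,0],[-0.0025,0.0013,0.05,0,0,0]]},
)

```text
t: 5.25
ee_pos: [0.5043, 0.2802, 0.0081]
orientation: [0.572, -3.089, 0.0]
wrist_force: [0.9, -0.2, -0.2]
width: 0.0163
gripper_force: 39.3
```

Scaled: 0.001 m / 0.8 = 0.0013.

Emit:
handwheel(
  motion={"offsets": [[0,0,0.0013,0,0,0],[0,0,0.0013,0,0,0]]},
)

```text
t: 5.45
ee_pos: [0.5047, 0.2806, 0.0077]
orientation: [-0.572, 3.089, 0.0]
wrist_force: [0.3, 1.2, 0.0]
width: 0.0164
gripper_force: 39.3
```

Emit:
handwheel(
  motion={"offsets": [[0,0,0,0,0,0],[0,0,0,0,0,0],[0,0,0,0,0,0]]},
  finger_gap=0.035,
)

```text
t: 5.75
ee_pos: [0.5046, 0.2806, 0.0075]
orientation: [-0.572, 3.089, 0.0]
wrist_force: [0.8, 0.1, 0.0]
width: 0.0348
gripper_force: 0.0
```

Emit:
handwheel(
  motion={"offsets": [[0,0,-0.025,0,0,0],[0,0,-0.075,0,0,0],[0,0,-0.1375,0,0,0],[0,0,-0.1875,0,0,0],[0,0,-0.1875,0,0,0]]},
)

```text
t: 6.25
ee_pos: [0.5073, 0.2832, 0.163]
orientation: [-0.57, 3.079, 0.007]
wrist_force: [1.3, 0.6, 0.5]
width: 0.0349
gripper_force: 0.0
```

```bash
python3 - <<'E'
from h import *
c=env.read_camera("wrist"); cv2.imwrite("pics/w4.png",c["image"][:,:,::-1])
for n,z in dict(stick=.011,charger_1=.028).items():
  for r in env.trace("wrist",n)[:2]: print(n,round(r["confidence"],2),np.round(r["extent"]),rect(c,r["mask"],z))
delta(.539,.1,.16,-14)
E
```

```text
stick 0.95 [298. 171. 320. 228.] [497.5 277.   52.1  18.2  21.3]
stick 0.84 [236.   3. 306.  56.] [387.1 204.9  54.   18.4  85.3]
charger_1 0.95 [ 54. 143. 144. 218.] [541.8 114.6  67.3  51.7  72.8]
pos [0.5043 0.2799 0.157 ] q7 [-0.18  0.68 -0.61  1.79  0.51  0.83  0.91] d [ 0.032  -0.1804 -0.0029] rot [-1.000e-03  0.000e+00  2.181e+00] [-0.    -0.001 -0.961]
```

Stick sits at (497.5, 277), about the tray centre. Next, above charger B.

Scaled: -0.18 m / 0.8 = -0.225, 0.032 m / 0.8 = 0.04, -0.961 rad / 3.1416 = -0.3059.

Emit:
handwheel(
  motion={"offsets": [[0.04,-0.225,-0.0038,0,0,-0.3059],[0.04,-0.225,-0.0038,0,0,-0.3059],[0.04,-0.225,-0.0038,0,0,-0.3059],[0.04,-0.225,-0.0038,0,0,-0.3059],[0.04,-0.225,-0.0038,0,0,-0.3059],[0.04,-0.225,-0.0038,0,0,-0.3059],[0.04,-0.225,-0.0038,0,0,-0.3059],[0.04,-0.225,-0.0038,0,0,-0.3059],[0.04,-0.225,-0.0038,0,0,-0.3059]]},
  finger_gap=0.075,
)

```text
t: 7.3
ee_pos: [0.5383, 0.1008, 0.1591]
orientation: [1.932, -2.475, -0.002]
wrist_force: [-0.4, 0.3, -0.2]
width: 0.0751
gripper_force: 0.0
```

```bash
python3 - <<'E'
from h import *
c=env.read_camera("wrist"); cv2.imwrite("pics/w5.png",c["image"][:,:,::-1])
for n,z in dict(charger_1=.028,charger_tray=.013).items():
  for r in env.trace("wrist",n)[:2]: print(n,round(r["confidence"],2),np.round(r["extent"]),rect(c,r["mask"],z))
delta(.539,.1,.018,-14)
E
```

```text
charger_1 0.96 [284. 190. 332. 269.] [545.5 105.7  65.4  41.5  74.2]
charger_1 0.24 [ 32.   0. 156. 102.] [657.3 -59.6  86.4  64.7 165.2]
charger_tray 0.57 [259.   0. 400. 116.] [493.  -20.5  92.9  83.4 175.5]
pos [0.5388 0.1011 0.1599] q7 [ 0.31  0.73 -0.89  1.86  0.71  0.91  1.98] d [ 0.0009 -0.0006  0.1419] rot [ 1.000e-03  1.000e-03 -3.141e+00] [ 0.001 -0.     0.   ]
```

View pics/w5.png

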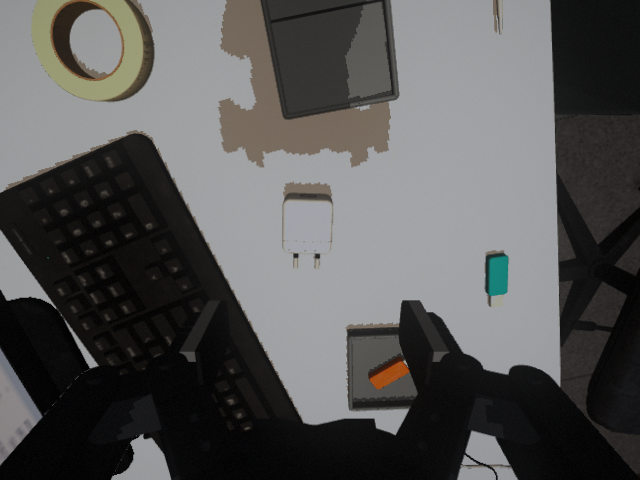

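The wrist view shows the charger top face at about (283–332, 202–254) with prongs below it at (297,262) and (317,262). The stick lies in the square tray at (389,374). Now the block centre from the top-face pixels.

```bash
python3 - <<'E'
from h import *
c=env.read_camera("wrist")
g=c["image"].min(2); r=env.trace("wrist","charger_1")[0]
w=toworld(c,[[283,202],[332,202],[332,252],[283,252]],.028); print((w*1000).round(1),w.mean(0))
p=w.mean(0)
print(np.linalg.norm(w[0]-w[1]),np.linalg.norm(w[1]-w[2]), np.degrees(np.arctan2(*(w[3]-w[0])[::-1])),np.degrees(np.arctan2(*(w[2]-w[1])[::-1])))
delta(*p,.016,-15)
E
```

```text
[[558.2  77.8]
 [520.1  87.3]
 [529.8 129.3]
 [569.8 119.3]] [0.54450736 0.10341568]
0.0392848090582635 0.04303918069216458 74.35131866121347 76.92907093124532
pos [0.539  0.1011 0.1602] q7 [ 0.31  0.73 -0.89  1.86  0.71  0.91  1.98] d [-0.0036 -0.0049  0.1442] rot [ 0.     0.    -3.124] [ 0.    -0.     0.018]
```

Scaled: 0.147 m / 0.8 = 0.1838, -0.005 m / 0.8 = -0.0063, 0.018 rad / 3.1416 = 0.0057.

Emit:
handwheel(
  motion={"offsets": [[-0.0044,-0.0063,0.05,0,0,0.0057],[-0.0044,-0.0063,0.1,0,0,0.0057],[-0.0044,-0.0063,0.15,0,0,0.0057],[-0.0044,-0.0063,0.175,0,0,0.0057],[-0.0044,-0.0063,0.1838,0,0,0.0057],[-0.0044,-0.0063,0.1838,0,0,0.0057]]},
)

```text
t: 8.15
ee_pos: [0.5444, 0.1034, 0.0129]
orientation: [1.913, -2.491, -0.001]
wrist_force: [0.5, 0.4, 0.7]
width: 0.0752
gripper_force: 0.0
```

Emit:
handwheel(
  motion={"offsets": [[0,0,0,0,0,0],[0,0,0,0,0,0],[0,0,0,0,0,0],[0,0,0,0,0,0],[0,0,0,0,0,0]]},
  finger_gap=0.0,
  grip_force=50,
)

```text
t: 8.65
ee_pos: [0.5458, 0.1035, 0.0149]
orientation: [-1.911, 2.491, -0.002]
wrist_force: [-0.0, -0.7, 6.0]
width: 0.0395
gripper_force: 51.1
```

Scaled: -0.065 m / 0.8 = -0.0813, -0.045 m / 0.8 = -0.0563.

Emit:
handwheel(
  motion={"offsets": [[0,0,-0.025,0,0,0],[0,0,-0.0563,0,0,0],[0,0,-0.0813,0,0,0],[0,0,-0.0813,0,0,0]]},
)

```text
t: 9.05
ee_pos: [0.5468, 0.104, 0.0814]
orientation: [-1.909, 2.488, -0.003]
wrist_force: [-0.2, -0.1, -0.1]
width: 0.0396
gripper_force: 50.6
```

```bash
python3 -c "
from h import *
delta(.4848,-.0134,.07,85.6)
c=env.read_camera('top')
for r in env.trace('top','charger_tray')[:1]: print(rect(c,r['mask'],.013))"
```

```text
pos [0.5468 0.104  0.0814] q7 [ 0.24  0.83 -0.78  1.9   0.84  0.77  1.86] d [0.1294 0.0295 0.0109] rot [-0.002  0.006  1.386] [-0.006 -0.002 -1.756]
```

Scaled: 0.129 m / 0.8 = 0.1613, 0.12 m / 0.8 = 0.15, 1.386 rad / 3.1416 = 0.4412.

Emit:
handwheel(
  motion={"offsets": [[0.025,0.0063,0,0,0,0.0446],[0.05,0.0125,0,0,0,0.0891],[0.075,0.0188,0,0,0,0.1337],[0.1,0.025,0,0,0,0.1783],[0.125,0.0313,0,0,0,0.2228],[0.15,0.035,0,0,0,0.2674],[0.1613,0.0363,0.0125,0,0,0.3119],[0.1613,0.0363,0.0125,0,0,0.3565],[0.1613,0.0363,0.0125,0,0,0.4011],[0.1613,0.0363,0.0125,0,0,0.4412],[0.1613,0.0363,0.0125,0,0,0.4412],[0.1613,0.0363,0.0125,0,0,0.4412]]},
)

```text
t: 10.35
ee_pos: [0.4829, -0.0139, 0.0678]
orientation: [-0.116, -3.138, 0.0]
wrist_force: [0.4, 0.1, 0.0]
width: 0.0396
gripper_force: 50.6
```

```bash
python3 - <<'E'
from h import *
c=env.read_camera("wrist"); cv2.imwrite("pics/w6.png",c["image"][:,:,::-1])
for r in env.trace("wrist",'charger_tray')[:2]: print(round(r["confidence"],2),np.round(r["extent"]),rect(c,r["mask"],.013))
delta(.4848,-.0134,.02,85.6)
print(proj(c,[[.495,-.0505,.0115]]))
E
```

```text
0.63 [131. 201. 373. 340.] [489.7 -50.6 142.2  94.5  85.9]
0.43 [267. 247. 362. 378.] [522.7 -16.9  98.7  61.4 175.7]
pos [ 0.4831 -0.0139  0.068 ] q7 [ 0.23  0.69 -0.39  2.1   0.58  0.45  0.89] d [-0.0017  0.0006  0.048 ] rot [ 0.    -0.001  0.002] [ 1.000e-03  0.000e+00 -3.139e+00]
[[256.81938473 281.16964296]]
```

View pics/w6.png

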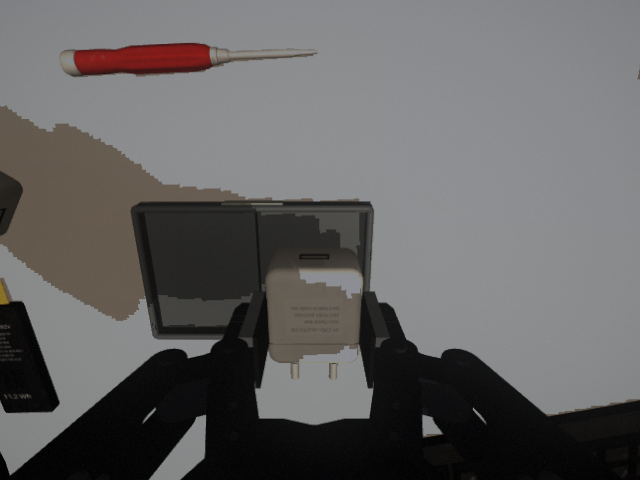

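The tray is at (490, -50.6) mm with yaw -4°. The charger (315,310) hangs straight over the +y compartment with prongs to +x, (315,370). Lowering.

Scaled: 0.0495 m / 0.8 = 0.0619, 0.049 m / 0.8 = 0.0613.

Emit:
handwheel(
  motion={"offsets": [[-0.0013,0.0013,0.025,0,0,0],[-0.0013,0.0013,0.0438,0,0,0],[-0.0013,0.0013,0.0563,0,0,0],[-0.0013,0.0013,0.0613,0,0,0],[-0.0013,0.0013,0.0619,0,0,0]]},
)

```text
t: 10.95
ee_pos: [0.4842, -0.0129, 0.0184]
orientation: [-0.12, -3.139, -0.0]
wrist_force: [0.3, -0.5, -0.4]
width: 0.0397
gripper_force: 50.6
```

Emit:
handwheel(
  motion={"offsets": [[0,0,0.0013,0,0,0],[0,0,0.0013,0,0,0]]},
)

```text
t: 11.15
ee_pos: [0.4848, -0.013, 0.0182]
orientation: [0.12, 3.139, 0.0]
wrist_force: [-1.3, -0.5, -0.1]
width: 0.0396
gripper_force: 50.6
```

Scaled: 0.001 m / 0.8 = 0.0013.

Emit:
handwheel(
  motion={"offsets": [[0,0,0.0013,0,0,0],[0,0,0.0013,0,0,0]]},
)

```text
t: 11.35
ee_pos: [0.4848, -0.013, 0.0179]
orientation: [0.12, 3.138, -0.0]
wrist_force: [-1.3, 0.2, 7.3]
width: 0.0397
gripper_force: 51.5
```

Emit:
handwheel(
  motion={"offsets": [[0,0,0.0013,0,0,0],[0,0,0.0013,0,0,0]]},
)

```text
t: 11.55
ee_pos: [0.4849, -0.013, 0.0178]
orientation: [0.12, 3.137, -0.001]
wrist_force: [-3.4, 0.5, 20.0]
width: 0.0398
gripper_force: 52.8
```

Scaled: -0.001 m / 0.8 = -0.0013.

Emit:
handwheel(
  motion={"offsets": [[0,0,-0.0013,0,0,0],[0,0,-0.0013,0,0,0]]},
)

```text
t: 11.75
ee_pos: [0.4849, -0.013, 0.0179]
orientation: [0.12, 3.138, -0.0]
wrist_force: [-0.9, -0.3, 10.8]
width: 0.0394
gripper_force: 52.0
```

Emit:
handwheel(
  motion={"offsets": [[0,0,0,0,0,0],[0,0,0,0,0,0],[0,0,0,0,0,0],[0,0,0,0,0,0]]},
  finger_gap=0.056,
)

```text
t: 12.15
ee_pos: [0.4844, -0.013, 0.0166]
orientation: [-0.121, -3.139, -0.0]
wrist_force: [-0.4, -0.1, -0.4]
width: 0.0562
gripper_force: 0.0
```

Emit:
handwheel(
  motion={"offsets": [[0,0,-0.025,0,0,0],[0,0,-0.075,0,0,0],[0,0,-0.1375,0,0,0],[0,0,-0.175,0,0,0],[0,0,-0.175,0,0,0]]},
)

```text
t: 12.65
ee_pos: [0.4871, -0.0128, 0.1605]
orientation: [0.121, 3.131, 0.001]
wrist_force: [0.5, -0.3, -0.0]
width: 0.0561
gripper_force: 0.0
```

```bash
python3 - <<'E'
from h import *
c=env.read_camera("wrist"); cv2.imwrite("pics/w7.png",c["image"][:,:,::-1])
for n,z in dict(charger_1=.031,battery=.008,charger_tray=.013).items():
  for r in env.trace("wrist",n)[:2]: print(n,round(r["confidence"],2),np.round(r["extent"]),rect(c,r["mask"],z))
delta(.429,-.214,.16,-37)
E
```

```text
charger_1 0.75 [289. 182. 340. 262.] [487.3 -12.8  64.5  41.4 175.5]
charger_1 0.65 [  7. 124. 103. 200.] [ 422.2 -209.9   67.6   51.6   52.3]
battery 0.87 [ 52. 230. 124. 334.] [ 538.9 -232.8  108.8   43.9  178.3]
battery 0.46 [288. 182. 337. 261.] [494.4 -13.8  69.9  44.  175.5]
charger_tray 0.91 [184. 170. 352. 270.] [489.7 -50.5 141.6  93.2  85.8]
pos [ 0.4835 -0.0133  0.1557] q7 [ 0.34  0.56 -0.54  2.04  0.46  0.67  1.  ] d [ 0.0389 -0.2043 -0.0041] rot [-3.00e-03 -1.00e-03  2.14e+00] [ 1.000e-03 -2.000e-03 -1.002e+00]
```

View pics/w7.png

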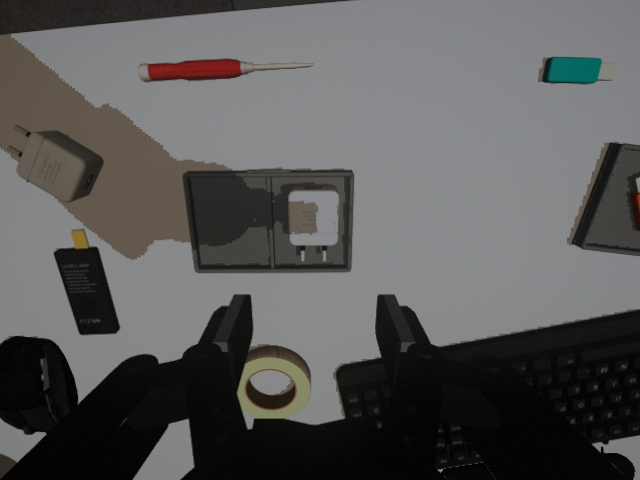

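The first charger lies in the compartment at (313,220), between the walls. The other charger is at (60,165) with prongs upper-left; the battery is at (87,285) with its tail up. Moving above charger A.

Scaled: -0.204 m / 0.8 = -0.255, 0.039 m / 0.8 = 0.0488, -1 rad / 3.1416 = -0.3183.

Emit:
handwheel(
  motion={"offsets": [[0.0488,-0.255,0,0,0,-0.3183],[0.0488,-0.255,0,0,0,-0.3183],[0.0488,-0.255,0,0,0,-0.3183],[0.0488,-0.255,0,0,0,-0.3183],[0.0488,-0.255,0,0,0,-0.3183],[0.0488,-0.255,0,0,0,-0.3183],[0.0488,-0.255,0,0,0,-0.3183],[0.0488,-0.255,0,0,0,-0.3183],[0.0488,-0.255,0,0,0,-0.3183]]},
  finger_gap=0.075,
)

```text
t: 13.75
ee_pos: [0.4293, -0.213, 0.1558]
orientation: [1.396, -2.813, -0.003]
wrist_force: [-0.3, 0.6, 0.2]
width: 0.0748
gripper_force: 0.0
```

```bash
python3 - <<'E'
from h import *
c=env.read_camera("wrist"); cv2.imwrite("pics/w8.png",c["image"][100:340,200:520,::-1].repeat(2,0).repeat(2,1))
for n,z in dict(charger_1=.028).items():
  for r in env.trace("wrist",n)[:2]: print(n,round(r["confidence"],2),np.round(r["extent"]),rect(c,r["mask"],z))
delta(.429,-.214,.013,-37)
E
```

```text
charger_1 0.71 [287. 165. 340. 245.] [ 420.5 -223.7   66.7   41.1   51.4]
charger_1 0.62 [350. 373. 417. 433.] [482.  -26.8  69.7  55.4  30.6]
pos [ 0.4297 -0.213   0.1563] q7 [ 0.97  0.63 -0.85  2.04  0.69  0.77  2.19] d [ 0.0012 -0.0002  0.1433] rot [-0.000e+00 -2.000e-03  3.139e+00] [ 0.001 -0.    -0.003]
```

View pics/w8.png

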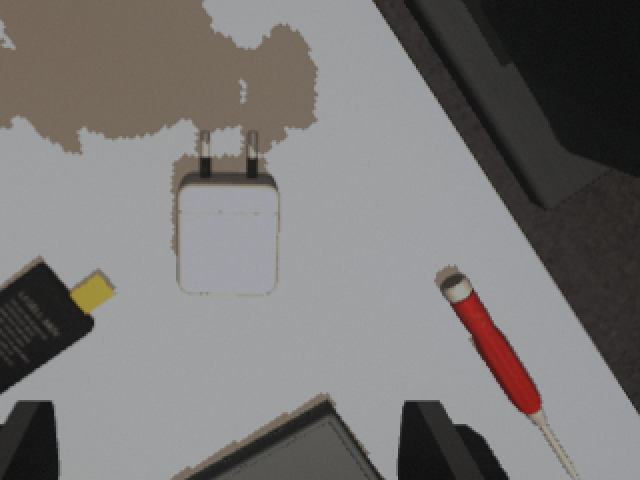

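The crop shows charger A's top face at crop (178–279, 182–295), prongs up at (228,150), with the battery tail at (95,293) and the screwdriver handle at (455,285) both clear of the fingers.

```bash
python3 - <<'E'
from h import *
c=env.read_camera("wrist")
w=toworld(c,[[289,192],[339.5,192],[339,247.5],[288.5,247.5]],.028); p=w.mean(0); print((w*1000).round(1),p)
print(np.linalg.norm(w[0]-w[1]),np.linalg.norm(w[1]-w[2]), np.degrees(np.arctan2(*(w[0]-w[3])[::-1])),np.degrees(np.arctan2(*(w[1]-w[2])[::-1])))
delta(*p,.013,-38)
E
```

```text
[[ 428.7 -245.9]
 [ 397.2 -222. ]
 [ 424.8 -184.5]
 [ 458.  -209.8]] [ 0.4271682 -0.2155602]
0.039584879619238705 0.04650989086611495 -129.02482888484096 -126.37046608871132
pos [ 0.4298 -0.213   0.1564] q7 [ 0.97  0.63 -0.85  2.04  0.69  0.77  2.19] d [0.0036 0.0005 0.1434] rot [ 0.000e+00  1.000e-03 -3.127e+00] [ 0.001 -0.     0.015]
```

Sizes 39.6 x 46.5 mm match the 40 x 46 block.

Scaled: 0.143 m / 0.8 = 0.1788, 0.135 m / 0.8 = 0.1688, 0.013 rad / 3.1416 = 0.0041.

Emit:
handwheel(
  motion={"offsets": [[0.0044,0.0006,0.05,0,0,0.0041],[0.0044,0.0006,0.1,0,0,0.0041],[0.0044,0.0006,0.1438,0,0,0.0041],[0.0044,0.0006,0.1688,0,0,0.0041],[0.0044,0.0006,0.1788,0,0,0.0041],[0.0044,0.0006,0.1788,0,0,0.0041]]},
  finger_gap=0.064,
)

```text
t: 14.5
ee_pos: [0.4272, -0.2154, 0.0133]
orientation: [1.381, -2.821, -0.001]
wrist_force: [0.0, 0.0, 0.2]
width: 0.064
gripper_force: 0.0
```

Emit:
handwheel(
  motion={"offsets": [[0,0,0,0,0,0],[0,0,0,0,0,0],[0,0,0,0,0,0],[0,0,0,0,0,0],[0,0,0,0,0,0]]},
  finger_gap=0.0,
  grip_force=50,
)

```text
t: 15.0
ee_pos: [0.4283, -0.2161, 0.0152]
orientation: [-1.38, 2.82, -0.003]
wrist_force: [-0.6, 0.7, 7.5]
width: 0.04
gripper_force: 51.1
```

Emit:
handwheel(
  motion={"offsets": [[0,0,-0.025,0,0,0],[0,0,-0.0563,0,0,0],[0,0,-0.0813,0,0,0],[0,0,-0.0813,0,0,0]]},
)

```text
t: 15.4
ee_pos: [0.4291, -0.2167, 0.0814]
orientation: [-1.378, 2.819, -0.006]
wrist_force: [0.3, -0.3, -1.0]
width: 0.0399
gripper_force: 50.7
```

```bash
python3 -c "
from h import *
delta(.4962,-.0886,.07,85.7)"
```

```text
pos [ 0.4291 -0.2167  0.0814] q7 [ 0.87  0.74 -0.7   2.1   0.86  0.61  2.04] d [-0.1423  0.0258  0.0115] rot [-0.004  0.004  0.984] [-0.004 -0.005 -2.157]
```

Scaled: -0.142 m / 0.8 = -0.1775, -0.075 m / 0.8 = -0.0938, 0.984 rad / 3.1416 = 0.3132.

Emit:
handwheel(
  motion={"offsets": [[-0.0313,0.005,0,0,0,0.0446],[-0.0625,0.01,0,0,0,0.0891],[-0.0938,0.015,0,0,0,0.1337],[-0.125,0.0213,0,0,0,0.1783],[-0.15,0.0263,0,0,0,0.2228],[-0.1688,0.03,0.0063,0,0,0.2674],[-0.1775,0.0325,0.0138,0,0,0.3132],[-0.1775,0.0325,0.0138,0,0,0.3132],[-0.1775,0.0325,0.0138,0,0,0.3132]]},
)

```text
t: 16.3
ee_pos: [0.4935, -0.0882, 0.0676]
orientation: [-0.11, -3.139, 0.001]
wrist_force: [0.7, 0.5, -0.1]
width: 0.0398
gripper_force: 50.6
```

```bash
python3 - <<'E'
from h import *
c=env.read_camera("wrist"); cv2.imwrite("pics/w9.png",c["image"][:,:,::-1])
for r in env.trace("wrist",'charger_tray')[:2]: print(round(r["confidence"],2),np.round(r["extent"]),rect(c,r["mask"],.013))
delta(.4962,-.0886,.018,85.7)
E
```

```text
0.69 [255. 173. 504. 317.] [490.  -50.6 142.8  93.5  85.2]
pos [ 0.4936 -0.0887  0.0678] q7 [ 0.4   0.71 -0.41  2.05  0.59  0.49  1.04] d [-0.0026  0.0003  0.0498] rot [-0.    -0.001  0.002] [ 1.000e-03 -1.000e-03 -3.139e+00]
```

View pics/w9.png

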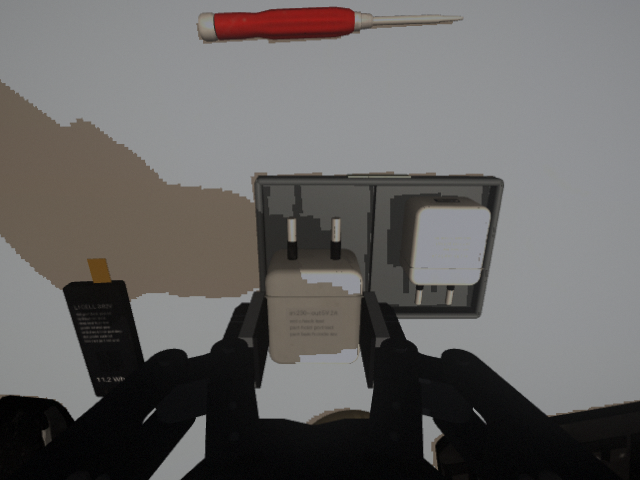

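Charger A (315,310) hangs straight over the -y compartment, prongs to -x at (315,240). The first one lies flat at (450,245). Lowering.

Units first: shifts go in shares of 80 cm and turns go in shares of 180 degrees. So 0.0495 m / 0.8 = 0.0619, 0.049 m / 0.8 = 0.0613.

Emit:
handwheel(
  motion={"offsets": [[-0.0025,0,0.025,0,0,0],[-0.0025,0,0.0438,0,0,0],[-0.0025,0,0.0563,0,0,0],[-0.0025,0,0.0613,0,0,0],[-0.0025,0,0.0619,0,0,0]]},
)

```text
t: 16.9
ee_pos: [0.4958, -0.0883, 0.0183]
orientation: [-0.116, -3.139, 0.0]
wrist_force: [0.4, 0.6, -0.8]
width: 0.0395
gripper_force: 50.6
```

Emit:
handwheel(
  motion={"offsets": [[0,0,0.0013,0,0,0],[0,0,0.0013,0,0,0]]},
)

```text
t: 17.1
ee_pos: [0.496, -0.0882, 0.0182]
orientation: [0.116, 3.139, -0.001]
wrist_force: [-1.5, 0.7, 5.5]
width: 0.0394
gripper_force: 51.3
```

Emit:
handwheel(
  motion={"offsets": [[0,0,0.0013,0,0,0],[0,0,0.0013,0,0,0]]},
)

```text
t: 17.3
ee_pos: [0.496, -0.0882, 0.0181]
orientation: [0.116, 3.139, -0.002]
wrist_force: [-3.8, 0.5, 16.5]
width: 0.0397
gripper_force: 52.5
```

Scaled: -0.001 m / 0.8 = -0.0013.

Emit:
handwheel(
  motion={"offsets": [[0,0,-0.0013,0,0,0],[0,0,-0.0013,0,0,0]]},
)

```text
t: 17.5
ee_pos: [0.4965, -0.0881, 0.0181]
orientation: [0.116, 3.138, -0.0]
wrist_force: [-1.5, 0.2, 9.0]
width: 0.0399
gripper_force: 51.7
```

Emit:
handwheel(
  motion={"offsets": [[0,0,0,0,0,0],[0,0,0,0,0,0],[0,0,0,0,0,0],[0,0,0,0,0,0]]},
  finger_gap=0.054,
)

```text
t: 17.9
ee_pos: [0.4959, -0.088, 0.0171]
orientation: [-0.116, -3.139, -0.0]
wrist_force: [-0.5, 0.2, -0.3]
width: 0.054
gripper_force: 0.0
```

Emit:
handwheel(
  motion={"offsets": [[0,0,-0.025,0,0,0],[0,0,-0.075,0,0,0],[0,0,-0.1125,0,0,0],[0,0,-0.15,0,0,0],[0,0,-0.15,0,0,0]]},
)

```text
t: 18.4
ee_pos: [0.4985, -0.088, 0.1406]
orientation: [0.116, 3.133, -0.001]
wrist_force: [1.3, 0.4, 0.3]
width: 0.0541
gripper_force: 0.0
```

```bash
python3 - <<'E'
from h import *
delta(.5485,-.2335,.13,88.4)
E
```

```text
pos [ 0.4985 -0.088   0.1406] q7 [ 0.48  0.6  -0.53  2.    0.49  0.66  1.13] d [-0.0606 -0.1414  0.0111] rot [-0.     0.007 -0.046] [1.100e-02 1.000e-03 3.095e+00]
```

Scaled: -0.141 m / 0.8 = -0.1763, -0.127 m / 0.8 = -0.1588, -0.046 rad / 3.1416 = -0.0146.

Emit:
handwheel(
  motion={"offsets": [[-0.0225,-0.0538,0,0,0,-0.0146],[-0.045,-0.1063,0,0,0,-0.0146],[-0.0675,-0.1588,0,0,0,-0.0146],[-0.0738,-0.1763,0.0138,0,0,-0.0146],[-0.0738,-0.1763,0.0138,0,0,-0.0146],[-0.0738,-0.1763,0.0138,0,0,-0.0146]]},
  finger_gap=0.06,
)

```text
t: 19.0
ee_pos: [0.5435, -0.2312, 0.1252]
orientation: [-0.042, -3.139, -0.003]
wrist_force: [0.1, 0.3, 1.1]
width: 0.06
gripper_force: 0.0
```

```bash
python3 - <<'E'
from h import *
c=env.read_camera("wrist"); cv2.imwrite("pics/w10.png",c["image"][:,:,::-1])
for n,z in dict(battery=.008,charger_1=.031,charger_tray=.013,battery_tray=.013).items():
  for r in env.trace("wrist",n)[:2]: print(n,round(r["confidence"],2),np.round(r["extent"]),rect(c,r["mask"],z))
delta(.5485,-.2335,.005,88.4)
E
```

```text
battery 0.69 [283. 150. 335. 288.] [ 538.8 -234.7  108.9   38.5  178.3]
battery 0.42 [472. 100. 557. 198.] [489.6 -80.7  71.4  57.3 175.6]
charger_1 0.88 [576. 109. 638. 206.] [491.2 -31.9  68.1  42.8  14.8]
charger_1 0.78 [472. 101. 558. 202.] [486.7 -93.7  64.4  52.6 175.2]
charger_tray 0.65 [451.  84. 639. 220.] [490.5 -52.9 147.9  92.9  85.2]
battery_tray 0.78 [  0.  88. 176. 260.] [ 498.8 -399.4  132.5  110.5   78.7]
pos [ 0.5446 -0.2313  0.1267] q7 [ 0.69  0.73 -0.55  1.77  0.51  0.78  1.43] d [-0.0039 -0.0021  0.1217] rot [0.    0.    0.003] [-0.     0.    -3.139]
```

View pics/w10.png

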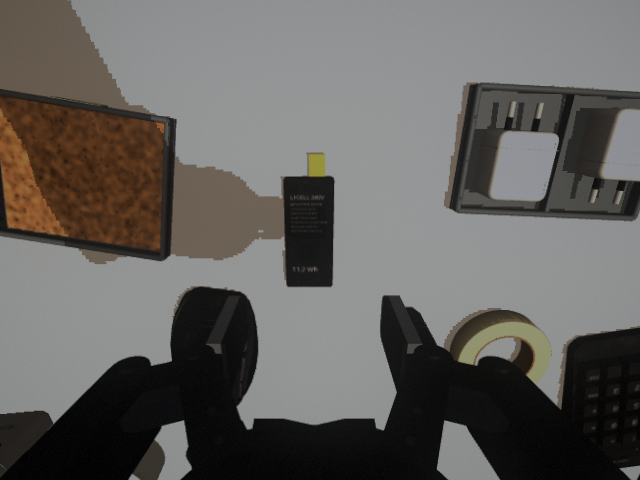

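Battery at (309,220) with its tail up at (316,163), measuring 108.9 x 38.5 mm. Both chargers lie in their compartments at (520,165) and (610,150). The mouse (213,345) is clear of the grip line. Descending.

Scaled: 0.123 m / 0.8 = 0.1538, -0.0035 m / 0.8 = -0.0044, 0.003 rad / 3.1416 = 0.001.

Emit:
handwheel(
  motion={"offsets": [[-0.0044,-0.0038,0.05,0,0,0.001],[-0.0044,-0.0038,0.1,0,0,0.001],[-0.0044,-0.0038,0.1313,0,0,0.001],[-0.0044,-0.0038,0.1475,0,0,0.001],[-0.0044,-0.0038,0.1538,0,0,0.001],[-0.0044,-0.0038,0.1538,0,0,0.001]]},
  finger_gap=0.055,
)

```text
t: 19.85
ee_pos: [0.5483, -0.2357, 0.0037]
orientation: [0.047, 3.141, 0.0]
wrist_force: [-0.9, -0.4, 0.6]
width: 0.0548
gripper_force: 0.0
```

```bash
python3 -c "
from h import *
delta(.5478,-.2345,.0025,88.3)"
```

```text
pos [ 0.5483 -0.2357  0.0037] q7 [ 0.62  0.91 -0.42  1.81  0.64  0.57  1.33] d [0.0005 0.0011 0.0012] rot [ 0.     0.001 -0.001] [ 1.000e-03 -0.000e+00  3.141e+00]
```

Scaled: 0.001 m / 0.8 = 0.0013.

Emit:
handwheel(
  motion={"offsets": [[0,0.0013,0.0013,0,0,0],[0,0.0013,0.0013,0,0,0]]},
)

```text
t: 20.05
ee_pos: [0.5488, -0.2351, 0.0036]
orientation: [0.048, 3.139, -0.001]
wrist_force: [0.3, -0.1, 0.0]
width: 0.055
gripper_force: 0.0
```

Emit:
handwheel(
  motion={"offsets": [[0,0,0,0,0,0],[0,0,0,0,0,0],[0,0,0,0,0,0],[0,0,0,0,0,0],[0,0,0,0,0,0]]},
  finger_gap=0.0,
  grip_force=50,
)

```text
t: 20.55
ee_pos: [0.5485, -0.2353, 0.0036]
orientation: [0.049, 3.14, -0.001]
wrist_force: [-0.4, -0.2, 6.3]
width: 0.0358
gripper_force: 49.5
```

Emit:
handwheel(
  motion={"offsets": [[0,0,-0.0125,0,0,0],[0,0,-0.0375,0,0,0],[0,0,-0.0563,0,0,0],[0,0,-0.0563,0,0,0]]},
)

```text
t: 20.95
ee_pos: [0.5497, -0.2356, 0.0499]
orientation: [0.049, 3.137, -0.002]
wrist_force: [0.4, 0.3, -0.6]
width: 0.0358
gripper_force: 50.2
```

```bash
python3 -c "
from h import *
delta(.4995,-.4020,.048,-12)
delta(.4995,-.4020,.048,-11.5)"
```

```text
pos [ 0.5497 -0.2356  0.0499] q7 [ 0.65  0.84 -0.47  1.8   0.6   0.65  1.36] d [ 0.045  -0.1679  0.0019] rot [0.003 0.004 1.749] [-0.004  0.003 -1.393]
pos [ 0.5497 -0.2356  0.0499] q7 [ 0.65  0.84 -0.47  1.8   0.6   0.65  1.36] d [ 0.045  -0.1679  0.0019] rot [0.003 0.004 1.74 ] [-0.004  0.003 -1.401]
```

Scaled: -0.175 m / 0.8 = -0.2188, -0.17 m / 0.8 = -0.2125, 1.68 rad / 3.1416 = 0.5348.

Emit:
handwheel(
  motion={"offsets": [[0.025,0,-0.0188,0,0,0.0446],[0.0563,0,-0.0188,0,0,0.0891],[0.0588,-0.0313,-0.0188,0,0,0.1337],[0.0588,-0.0625,-0.0188,0,0,0.1783],[0.0588,-0.0938,-0.0188,0,0,0.2228],[0.0588,-0.125,-0.0188,0,0,0.2674],[0.0588,-0.1563,-0.0188,0,0,0.3119],[0.0588,-0.1875,-0.0188,0,0,0.3565],[0.0588,-0.2125,-0.0188,0,0,0.4011],[0.0588,-0.2188,-0.0188,0,0,0.4456],[0.0588,-0.2188,-0.0188,0,0,0.4902],[0.0588,-0.2188,-0.0188,0,0,0.5348]]},
)

```text
t: 22.15
ee_pos: [0.495, -0.4087, 0.0617]
orientation: [-2.377, -2.052, 0.0]
wrist_force: [-0.1, 0.1, -0.4]
width: 0.0358
gripper_force: 50.2
```

```bash
python3 -c "
from h import *
delta(.4972,-.4093,.05,-11.7)"
```

```text
pos [ 0.495  -0.4087  0.0617] q7 [ 0.69  0.82 -0.08  1.67  0.09  0.66  0.42] d [-0.0003  0.0023  0.0117] rot [-0.001 -0.     0.058] [ 0.000e+00 -1.000e-03 -3.084e+00]
```

Scaled: 0.012 m / 0.8 = 0.015, 0.002 m / 0.8 = 0.0025, 0.058 rad / 3.1416 = 0.0185.

Emit:
handwheel(
  motion={"offsets": [[0,0.0025,0.015,0,0,0.0185],[0,0.0025,0.015,0,0,0.0185],[0,0.0025,0.015,0,0,0.0185]]},
)

```text
t: 22.45
ee_pos: [0.4971, -0.4083, 0.0498]
orientation: [-2.427, -1.992, 0.001]
wrist_force: [-0.1, -0.8, -0.2]
width: 0.036
gripper_force: 50.1
```

```bash
python3 - <<'E'
from h import *
c=env.read_camera("wrist"); cv2.imwrite("pics/w11.png",c["image"][:,:,::-1])
for n,z in dict(battery=.055,battery_tray=.013).items():
  for r in env.trace("wrist",n)[:2]: print(n,round(r["confidence"],2),np.round(r["extent"]),rect(c,r["mask"],z))
delta(.4972,-.4093,.0075,-11.7)
E
```

```text
battery 0.93 [264. 169. 361. 389.] [ 498.5 -398.6  107.6   38.5   78.6]
battery_tray 0.93 [208. 144. 423. 364.] [ 500.  -394.2  114.6  110.2   78.6]
pos [ 0.4975 -0.4089  0.0506] q7 [ 0.68  0.84 -0.06  1.66  0.08  0.64  0.38] d [-0.0004 -0.0003  0.0431] rot [0.    0.    0.007] [-0.000e+00  1.000e-03 -3.135e+00]
```

View pics/w11.png

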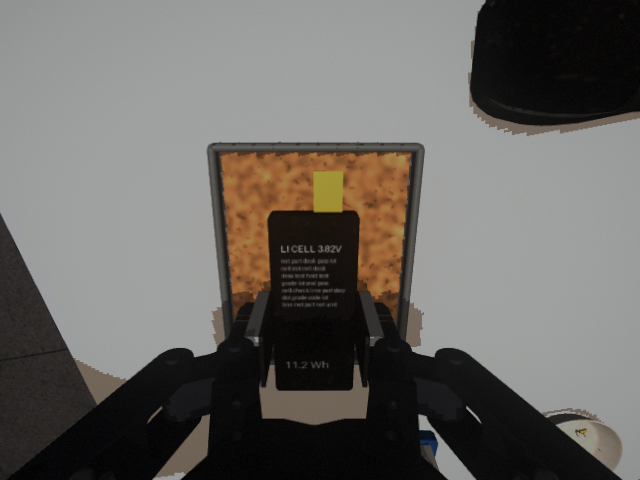

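The battery (313,300) hangs level, aligned over the cork tray (208–423, 144–…), tail end inside the far wall. Lowering.

Scaled: 0.0415 m / 0.8 = 0.0519, -0.001 m / 0.8 = -0.0013, 0.005 rad / 3.1416 = 0.0016.

Emit:
handwheel(
  motion={"offsets": [[-0.0013,0,0.0188,0,0,0.0016],[-0.0013,0,0.035,0,0,0.0016],[-0.0013,0,0.0463,0,0,0.0016],[-0.0013,0,0.0506,0,0,0.0016],[-0.0013,0,0.0519,0,0,0.0016],[-0.0013,0,0.0519,0,0,0.0016]]},
)

```text
t: 23.2
ee_pos: [0.4974, -0.4098, 0.0087]
orientation: [2.435, 1.985, 0.0]
wrist_force: [-0.7, 0.4, 0.8]
width: 0.0358
gripper_force: 50.1
```

Emit:
handwheel(
  motion={"offsets": [[0,0,0.0013,0,0,0],[0,0,0.0013,0,0,0]]},
)

```text
t: 23.4
ee_pos: [0.4975, -0.4099, 0.0081]
orientation: [2.435, 1.985, 0.0]
wrist_force: [-1.3, 0.4, -0.7]
width: 0.0362
gripper_force: 50.1
```

Emit:
handwheel(
  motion={"offsets": [[0,0,0.0013,0,0,0],[0,0,0.0013,0,0,0]]},
)

```text
t: 23.6
ee_pos: [0.4976, -0.41, 0.0076]
orientation: [2.434, 1.984, 0.0]
wrist_force: [-1.1, 0.4, 4.4]
width: 0.0359
gripper_force: 50.7
```

Contact (4.4 N). Releasing with a limited opening and rising.

Emit:
handwheel(
  motion={"offsets": [[0,0,0,0,0,0],[0,0,0,0,0,0],[0,0,0,0,0,0],[0,0,0,0,0,0]]},
  finger_gap=0.05,
)

```text
t: 24.0
ee_pos: [0.4973, -0.4097, 0.0067]
orientation: [-2.435, -1.985, 0.0]
wrist_force: [0.2, 0.5, -0.1]
width: 0.0501
gripper_force: 0.0
```

Emit:
handwheel(
  motion={"offsets": [[0,0,-0.025,0,0,0],[0,0,-0.075,0,0,0],[0,0,-0.1375,0,0,0],[0,0,-0.1875,0,0,0],[0,0,-0.225,0,0,0],[0,0,-0.225,0,0,0],[0,0,-0.225,0,0,0]]},
)

```text
t: 24.7
ee_pos: [0.4973, -0.4098, 0.1872]
orientation: [2.434, 1.984, 0.0]
wrist_force: [0.6, 0.3, -0.4]
width: 0.05
gripper_force: 0.0
```

```bash
python3 - <<'E'
from h import *
c=env.read_camera("wrist"); 
for n,z in dict(battery=.012,battery_tray=.013).items():
  for r in env.trace("wrist",n)[:1]: print(n,round(r["confidence"],2),np.round(r["extent"]),rect(c,r["mask"],z))
w=cv2.resize(c["image"],(400,300))
c=env.read_camera("top")
a=cv2.resize(c["image"][150:330,130:530],(800,360),interpolation=2)[:, :]
o=np.zeros((600,800,3),np.uint8); o[:360]=a; o[360:,:320]=cv2.resize(w,(320,240)); cv2.imwrite("pics/fin.png",o[:,:,::-1])
for n,z in dict(charger_1=.03,stick=.011,screwdriver=.007,mouse=.02,tape=.019).items():
  for r in env.trace("top",n)[:2]: print(n,round(r["confidence"],2),np.round(r["extent"]),rect(c,r["mask"],z))
E
```

```text
battery 0.86 [290. 140. 335. 254.] [ 498.8 -400.4  106.2   38.5   79.4]
battery_tray 0.87 [249. 133. 376. 269.] [ 498.3 -403.8  132.   109.8   78.4]
charger_1 0.79 [326. 240. 351. 265.] [ 4.92e+02 -8.70e+01  5.31e+01  4.36e+01  3.00e-01]
charger_1 0.63 [292. 244. 316. 270.] [486.7 -14.4  61.4  43.7   1.2]
stick 0.6 [162. 236. 175. 261.] [498.  276.2  52.8  19.8  23.3]
stick 0.46 [187. 300. 213. 307.] [386.8 201.   52.4  18.2  85.1]
screwdriver 0.73 [322. 311. 361. 318.] [367.1 -96.1  83.1  14.9  88.4]
mouse 0.7 [429. 156. 460. 212.] [ 654.8 -317.6  129.    70.3  172.6]
tape 0.7 [314. 160. 348. 198.] [658.8 -70.4  85.8  76.7   0.9]
```

View pics/fin.png

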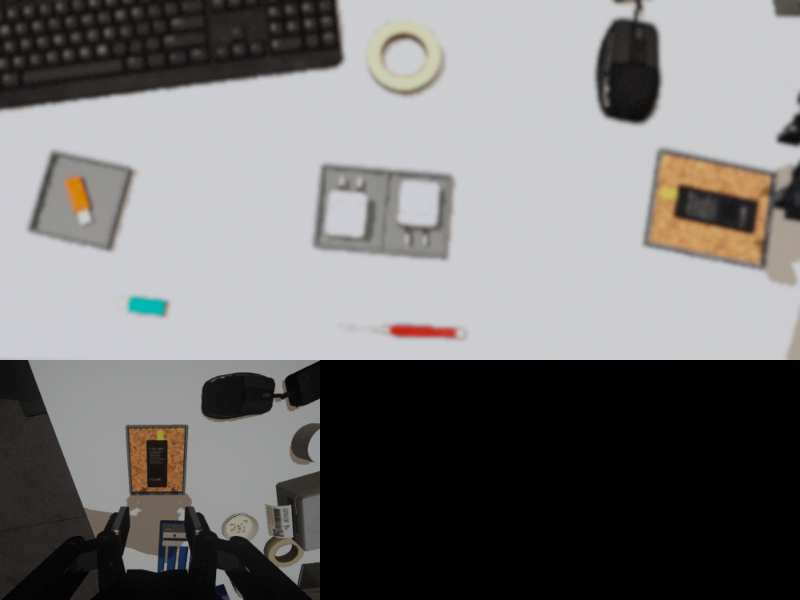

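All spares are in place: the stick at (78,200), the chargers at (347,212) and (419,203), and the battery at (714,210). The bystanders haven't moved and the robot is clear, so I'm handing in.

```bash
python3 -c "
from workcell import env
print(env.sign_off())"
```

```text
the job is handed in; nothing more can be done
None
```

The job is handed in: the final images show the battery on the cork mat, the USB stick in the square tray and one charger in each compartment, with the screwdriver, mouse and tape unmoved; the hand-in returned no verdict.

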